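Cover the spin-down unit and hold its hand control at half travel

ROBOT

A 6-joint arm with a two-finger parallel gripper is mounted at the origin on a cart in front of the work surface, level with it; the furniture and walls round the work are solid. World frame = base frame: x ahead of the robot, y to its left, z up, the work surface at z = 0. Lengths are in m, angles in rad, forces in N, time in s.
With the tool pointing down it reaches from about 0.375 to 0.9 m from the base axis. Payload 3.1 kg.
Tool frame: the origin (TCP) lies on the centre line of the jaws, within the pads' length; the fingertips stand 25 mm ahead of it and the grasp point (between the pads) lies 6 mm ahead of it (manip.tip_extent is the distance from the TCP to the fingertips, in m); z points along the fingers, y is the line along which they close (so a half turn about z gives the same grasp; the last joint's range is limited). The gripper opens to 85 mm and grips with 20 to 120 N. Pads are 22 mm wide; open, the fingers measure 114 mm over their backs; the gripper's body (76 mm by 85 mm) begins 54 mm behind the grasp point. The pads swing forward as they close: fully open they stand 13 mm farther back than shut.
Start: joints at [0.982, 0.527, 1.433, -0, 1.181, -0.178], TCP at [0.25, 0.573, 0.256] pointing down, gripper open.
Joint ranges: [-3.08, 3.08], [-0.75, 2.2], [0.22, 2.44], [-1.43, 4.57], [0, 2.65], [-2.85, 2.85]. Speed limits (rad/s): [2.79, 2.79, 3.14, 3.14, 3.14, 3.14].

INTERFACE

Orientations are given as a unit quaternion [x, y, z, w].
In Python, from station import readout, imaging, order, manip gives the robot as it stands.
- The arm moves only by the tool move_arm, never from a script. Its argument "rows" is a list of rows, each a list of 7 numbers: the turn, a rotation vector about the tool's x, y, z in degrees, then the shift along the tool's x, y, z in mm, then the closure, from 0 (fully open) to 1 (shut). A call has 1 to 12 rows; each row is the pose to reach, as a shift and turn from the pose commanded when the call began, along the tool's axes at that moment; what a row does not reach only later rows make up. A row lasts 1/12 s, in which the tool goes at most 41.7 mm and 7.16 degrees, less where a joint would pass 70% of its speed; a pose out of reach is approached as far as the arm can. A call with a gripper value outside its range is refused whole. The fingers move at their own pace and stop on an object; "squeeze" is the grip in N (left out, the last holds). Time passes only in rows, so rows that repeat a pose let the fingers close. It gives the time, the measured TCP pose, the force, the opening and the grip force at its end, in the units of the state.
- readout.sense(): the state, without advancing time (a new reading comes with each control period).
- imaging.snapshot(name): name is "side" or "top"; returns a dict with "img" (384x512x3 uint8, red, green, blue), "z_map" (384x512 float32, m along the optical axis (not along the pixel's ray), 0 where there is no reading), "fovy" (degrees; the focal length in pixels is half the picture's height over the tangent of half this angle, whatever the lens; pixels are square), "cx", "cy" (the principal point, pixels), "rvec" (rotation vector, rad) and "tvec" (3), from world to camera coordinates, as OpenCV has them. Camera axes: x right, y down, z forward; pixel columns grow to the right and rows downward; lengths in m; the calibration is good to about 2 mm. A picture is of the moment at which its call begins.
- order.sign_off(): hands the job in; it is judged then, once.
The state is a dict: "t": time; "q": joint angles; "qd": joint speeds; "tau": joint torques, N m; "tcp_pos": TCP position; "tool_rot": TCP orientation; "force": force on the tool from outside, world axes, zero at the start; "ft_torque": the same for the moment, N m; "finger_gap": opening from 0.0 (shut) to 1.0 (fully open); "gripper_force": force on a finger pad.
Only numpy, scipy, OpenCV 4.12 (cv2) and the standard library are available. Lean on these libraries where they do the work, as an engineer would, in place of code of your own. Each camera call takes 0.05 s, during which the arm holds its last target. There are 200 camera calls.

TASK

Set the loose cover onto the open bowl of the spin-down unit so that it sits seated and level, without dropping it, and let go of it. Then run the unit with its hold-to-run control: press the spring-loaded plunger half way down, until the top of its cap is level with the top of the steel post beside it, never down to its stop, and keep it there for at least three seconds; finish while still holding it pressed like that. Leave the other things where they stand.

Things in the scene. Friction and masses are not known exactly. Their poses are not given: they have to be found in the camera images.
- spinner: Spin-down unit, fixed to the worktop: round grey housing 132 mm in diameter and 62 mm high, narrowing upwards, with an open bright-metal bowl standing on it. Origin at the centre of its underside on the worktop, z up. (Wall cabinets hang 0.41 m above the worktop from about x = 0.62 m on: keep the arm clear of them.)
- spinner_rim (a point): Centre of the bowl's mouth, in the plane of its rim, 90 mm above the worktop. The rim is a flat ring, 78 mm inside and 92 mm outside diameter; the bowl is clear at least 15 mm deep below it.
- cover: Loose round grey cover, about 0.12 kg, right way up on the worktop: plate 100 mm wide, 5 to 7 thick; below it a chamfered boss 72 wide, 10 deep, that enters the bowl's mouth; on top a black round knob 25 wide, straight grip 17 to 34 mm above the origin. Origin: centre of the plate's underside, 10 mm above the worktop as it lies; seated, it meets the mouth's centre. z up.
- control: Hold-to-run control, fixed to the worktop: grey box 100 x 124 mm and 48 mm high, origin at the centre of its underside, z up. A vertical plunger stands in its middle and a steel post near the edge on its own +y side.
- plunger_top (a point): Centre of the flat top of the plunger's round black cap (40 mm in diameter, 12 mm thick, on a steel stem). 100 mm above the worktop when released; moves straight down with the plunger.
- post_top (a point): Top of the fixed thin steel post (8 mm in diameter), 44 mm to the control's own +y side of the plunger's axis, 88 mm above the worktop: the height of the cap's top at half travel.
- plunger (a joint): Travel of the plunger in m: 0 released (up), grows as pressed down, 0.012 half way, 0.024 at its stop. A spring pushes it back up: about 2 N at the start of travel, 6.5 N half way, 11 N at the stop; it comes up as soon as it is let go.
- timer: Bystander: pocket timer lying on its back, 66 x 66 x 16 mm, origin at the centre of its underside.
- gauze_pack: Bystander: flat white gauze pack, 52 x 52 x 9 mm, origin at the centre of its underside.
- wipe_sachet: Bystander: flat paper wipe sachet, 57 x 83 x 5 mm, origin at the centre of its underside.
- specimen_cup: Bystander: lidded specimen cup standing, 59 mm in diameter and 68 mm high, origin at the centre of its underside.

How it is judged:
On the way, in this order (a step that is already met when the one before it is completed fails the run):
1. the cover is seated level on the bowl and let go (horizontal distance between cover and spinner_rim below 0.006 m and z of cover in the frame of spinner_rim between -0.003 and 0.003 m and angle between cover's own z axis and vertical below 0.05 rad and contact force between the fingers and cover below 0.1 N), for 0.3 s.
2. the fingers hold the plunger at half travel for 2.5 s, the cover still seated (all of step 1 and value of joint plunger between 0.008 and 0.016 m and contact force between the fingers and plunger above 1 N), for 2.5 s.
At the end, for the whole second after the job is handed in: Cover on the rim, not touched by the fingers: centred within 6 mm, height within 3 mm, tilt under 0.05 rad. Fingers still press the plunger (over 1 N) and hold it at 8 to 16 mm of its 24 mm travel. Bystanders within 30 mm of where they stood (all of step 2 and distance of each of timer, gauze_pack, wipe_sachet, specimen_cup from where it was at the start of the episode below 0.03 m); the arm keeps its last pose, push and grip.
It fails at once if the plunger is pushed down to its stop (beyond 22 mm) (value of joint plunger above 0.022 m).
It fails at once if the cover is dropped: out of the fingers while more than 15 mm above the rim (contact force between the fingers and cover below 0.02 N and z of cover in the frame of spinner_rim above 0.015 m).
It fails at once if a bystander is disturbed (moved more than 30 mm) (distance of any of timer, gauze_pack, wipe_sachet, specimen_cup from where it was at the start of the episode above 0.03 m).
It also fails if it takes over 61 s, if anything falls off the work surface, if the arm or the gripper's body presses on something with over 40 N, if the wrist force passes 120 N, or if a joint passes its speed limit or range.

## Working session

There is one attempt and no reset: what is moved stays moved. The work goes in short steps, Python scripts to look and compute and a tool call to move; the robot and the scene stay as the last step left them, time stands still between calls to the robot, and variables do not carry over. Pictures are saved under pics/ and viewed, at most 10 in all, crops included, and the job is handed in when it is done.

Besides the shell and the picture viewer there is one more tool, called after "Emit:" by a JSON object that holds its "fn" and its "kwargs", one argument or row to a line. move_arm: Moves the arm, as the interface text tells. Its arguments: {"type":"object","properties":{"rows":{"type":"array"},"squeeze":{"type":"number"}},"required":["rows"]}

```bash
mkdir -p pics; ls
cat > h.py <<'E'
import numpy as np, cv2
from station import readout, imaging, order, manip
def shot(n):
    s=imaging.snapshot(n); np.savez(f'{n}.npz',**s); return s
def cloud(s):
    h,w=s['z_map'].shape; f=h/2/np.tan(np.radians(s['fovy'])/2)
    v,u=np.mgrid[:h,:w]; z=s['z_map']
    P=np.stack([(u-s['cx'])/f*z,(v-s['cy'])/f*z,z],-1)
    R=cv2.Rodrigues(np.array(s['rvec'],float))[0]
    W=(P-np.array(s['tvec']).ravel())@R
    W[z==0]=np.nan
    return W
E
python3 - <<'E'
from h import *
st=readout.sense(); print({k:np.round(v,3) for k,v in st.items()}, manip.tip_extent)
ims=[]
for n in('top','side'):
    s=shot(n); cv2.imwrite(f'pics/{n}0.png',cv2.resize(s['img'][...,::-1],(800,600),interpolation=cv2.INTER_CUBIC)); print(n,s['fovy'],s['cx'],s['cy'],s['rvec'],s['tvec'])
E
```

```text
pics
{'t': np.float64(0.0), 'q': array([ 0.982,  0.528,  1.434, -0.   ,  1.181, -0.179]), 'qd': array([-0.002, -0.002,  0.001,  0.001,  0.   , -0.   ]), 'tau': array([-1.0000e-03, -4.4235e+01, -1.7803e+01, -0.0000e+00,  8.0000e-03,
       -0.0000e+00]), 'tcp_pos': array([0.249, 0.572, 0.255]), 'tool_rot': array([ 0.204,  0.979, -0.001, -0.   ]), 'force': array([-0.432,  0.01 ,  0.154]), 'ft_torque': array([0.008, 0.007, 0.006]), 'gripper_force': np.float64(0.0), 'finger_gap': np.float64(1.003)} 0.025
top 56.35959679995193 249.73911939080148 191.93990452917768 [ 2.04591949 -2.17825435  0.22532458] [0.04127568 0.53479947 1.00949117]
side 50.668083249714634 251.89676630768014 192.10348350208292 [ 2.26376653 -0.38553865  0.20140391] [-0.47610922  0.19138152  0.93867204]
```

View pics/top0.png

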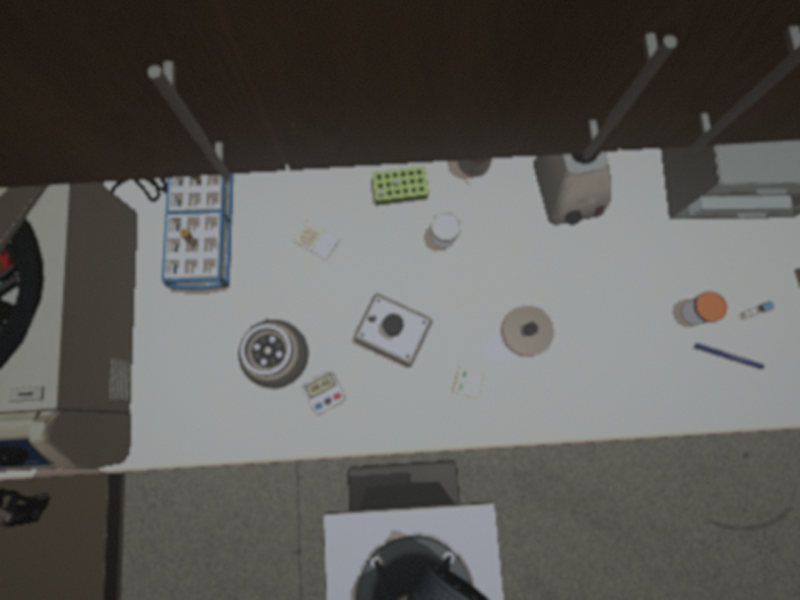

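View pics/side0.png

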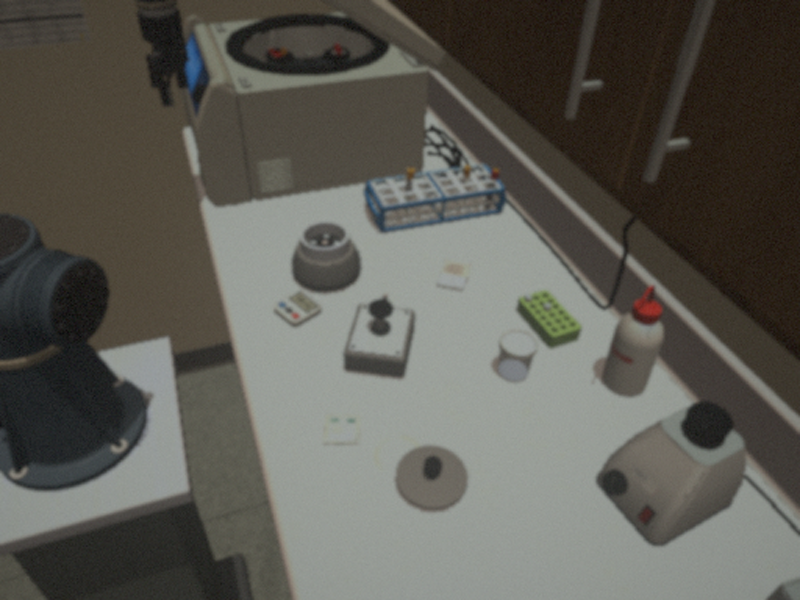

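The top view shows the cover at about (527,330), the bowl at (268,352), the plunger cap at (392,324) and the post at (372,318). The timer is near (323,393), the gauze at (465,380), the cup at (443,230) and the sachet at (317,238). Next I'll measure them with depth.

```bash
cat >> h.py <<'E'
def circ(W,c,rad,z0,z1):
    m=(np.hypot(W[...,0]-c[0],W[...,1]-c[1])<rad)&(W[...,2]>z0)&(W[...,2]<z1)
    p=W[m]
    if len(p)<4: return None
    (x,y),r=cv2.minEnclosingCircle(p[:,:2].astype(np.float32))
    return np.round([len(p),x,y,r,*p.mean(0),*np.percentile(p[:,2],[5,50,95])],4)
E
python3 - <<'E'
from h import *
Ws={n:cloud(np.load(n+'.npz')) for n in('top','side')}
T=Ws['top']; k=.64
seed={}
for n,(u,v) in dict(cover=(515,345),knob=(530,328),bowl=(246,352),cap=(392,324),post=(372,318),timer=(323,393),cup=(443,230),gauze=(465,380),sachet=(317,238)).items():
    print(n,T[int(v*k),int(u*k)].round(4)); seed[n]=T[int(v*k),int(u*k)]
kn=seed['knob'];cp=seed['cap']
for n,W in Ws.items():
    W0=W[...,2]; tab=W[(np.abs(W0)<.01)&(W[...,0]>.35)&(W[...,0]<.65)&(np.abs(W[...,1])<.2)];print(n,'table z',np.median(tab[:,2]))
    print('plate',circ(W,kn,.07,.010,.024)); print('knob',circ(W,kn,.03,.036,.056))
    print('cap',circ(W,cp,.035,.095,.11)); print('box',circ(W,cp,.09,.04,.055))
    b=T[int(352*k),int(268*k)]; print('bowl',b,circ(W,b,.07,.084,.097))
E
```

```text
cover [ 0.4428 -0.2275  0.0155]
knob [ 0.4705 -0.2544  0.0435]
bowl [0.4526 0.2795 0.0738]
cap [0.4841 0.0101 0.0971]
post [0.5029 0.0441 0.0684]
timer [0.3735 0.1494 0.0107]
cup [ 0.6654 -0.1008  0.0693]
gauze [ 0.3802 -0.125   0.0104]
sachet [0.6876 0.1515 0.0031]
top table z 0.00040152567034029495
plate [ 7.650e+02  4.700e-01 -2.564e-01  5.060e-02  4.694e-01 -2.554e-01
  1.630e-02  1.290e-02  1.630e-02  1.980e-02]
knob [ 5.700e+01  4.699e-01 -2.558e-01  1.220e-02  4.694e-01 -2.553e-01
  4.440e-02  4.000e-02  4.430e-02  4.780e-02]
cap [1.490e+02 4.852e-01 7.400e-03 1.980e-02 4.849e-01 7.600e-03 9.990e-02
 9.720e-02 9.990e-02 1.023e-01]
box [1.193e+03 4.854e-01 7.200e-03 7.600e-02 4.819e-01 7.000e-03 4.910e-02
 4.480e-02 4.930e-02 5.260e-02]
bowl [0.45004402 0.2393525  0.07378595] [2.420e+02 4.547e-01 2.397e-01 4.620e-02 4.549e-01 2.408e-01 8.940e-02
 8.540e-02 8.950e-02 9.280e-02]
side table z -0.0008535363706889494
plate [ 1.337e+03  4.683e-01 -2.556e-01  5.090e-02  4.662e-01 -2.592e-01
  1.460e-02  1.230e-02  1.460e-02  1.680e-02]
knob [ 1.090e+02  4.673e-01 -2.554e-01  1.290e-02  4.673e-01 -2.567e-01
  4.220e-02  3.840e-02  4.270e-02  4.500e-02]
cap [1.380e+02 4.825e-01 8.200e-03 1.970e-02 4.825e-01 6.400e-03 9.880e-02
 9.630e-02 9.880e-02 1.008e-01]
box [ 1.128e+03  4.832e-01  7.500e-03  7.640e-02  4.785e-01 -5.400e-03
  4.770e-02  4.310e-02  4.800e-02  5.090e-02]
bowl [0.45004402 0.2393525  0.07378595] [1.880e+02 4.535e-01 2.408e-01 4.720e-02 4.526e-01 2.398e-01 8.800e-02
 8.450e-02 8.820e-02 9.090e-02]
```

Run:
```python
import cv2,numpy as np
s=np.load('top.npz');i=s['img'][...,::-1]
a=cv2.resize(i[190:255,145:205],(390,422),interpolation=cv2.INTER_CUBIC)   #x6.5
b=cv2.resize(i[180:245,220:280],(390,422),interpolation=cv2.INTER_CUBIC)
cv2.imwrite('pics/crop1.png',np.hstack([a,b]))
```

```text
(no output)
```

View pics/crop1.png

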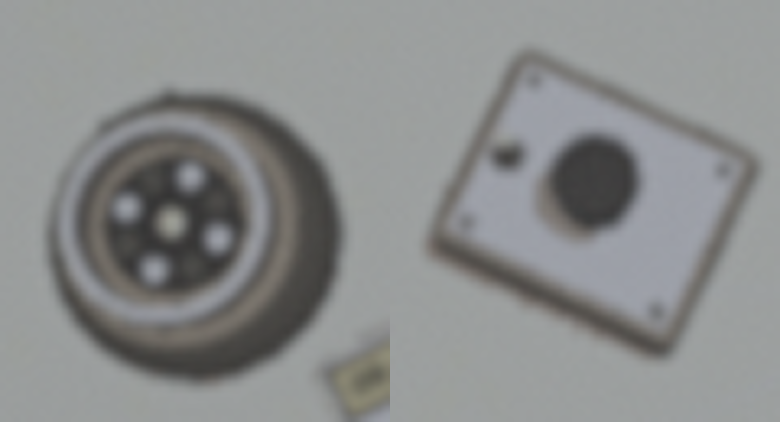

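The crop shows the bowl's mouth and the post to the upper left of the cap at (508,155). From the depth data, the cover is at (0.469,-0.256), the bowl at (0.454,0.2405) and the cap at (0.484,0.0075). I'll move to above the cover, keeping the tool's heading.

Emit:
{"fn": "move_arm", "kwargs": {
  "rows": [
    [0,0,0,-10,-13,0,0],
    [0,0,0,-32,-40,0,0],
    [0,0,0,-56,-70,0,0],
    [0,0,0,-80,-101,0,0],
    [0,0,0,-104,-131,0,0],
    [0,0,0,-128,-161,0,0],
    [0,0,0,-152,-191,0,0],
    [0,0,0,-176,-222,0,0],
    [0,0,0,-200,-252,0,0],
    [0,0,0,-224,-282,0,0],
    [0,0,0,-247,-312,0,0],
    [0,0,0,-266,-336,0,0]
  ]
}}

```text
t: 1.1
tcp_pos: [0.3591, 0.1565, 0.2562]
tool_rot: [0.204, 0.979, -0.0, -0.0]
force: [-0.5, -0.4, 0.7]
finger_gap: 0.998
gripper_force: 0.0
```

Emit:
{"fn": "move_arm", "kwargs": {
  "rows": [
    [0,0,0,-20,-25,0,0],
    [0,0,0,-44,-55,0,0],
    [0,0,0,-68,-86,0,0],
    [0,0,0,-92,-116,5,0],
    [0,0,0,-116,-146,15,0],
    [0,0,0,-140,-176,30,0],
    [0,0,0,-164,-207,50,0],
    [0,0,0,-188,-237,70,0],
    [0,0,0,-212,-267,90,0],
    [0,0,0,-236,-297,105,0],
    [0,0,0,-255,-322,113,0],
    [0,0,0,-266,-336,115,0]
  ]
}}

```text
t: 2.1
tcp_pos: [0.4696, -0.2599, 0.1392]
tool_rot: [0.205, 0.979, -0.0, 0.0]
force: [0.8, 0.2, 0.6]
finger_gap: 0.995
gripper_force: 0.0
```

```bash
cat >> h.py <<'E'
from scipy.spatial.transform import Rotation as Ro
def to(x,y,z):
    s=readout.sense(); R=Ro.from_quat(s['tool_rot']).as_matrix()
    print('t',s['t'].round(2),'tcp',s['tcp_pos'].round(4),'z',R[:,2].round(4),'y',R[:,1].round(4),'gap',s['finger_gap'].round(3),'F',s['force'].round(2),'g',s['gripper_force'].round(1),'mm',(1000*R.T@(np.array([x,y,z])-s['tcp_pos'])).round(1))
E
python3 -c "
from h import *
to(.469,-.256,.046)"
```

```text
Traceback (most recent call last):
  File "h.py", line 22, in to
    print('t',s['t'].round(2),'tcp',s['tcp_pos'].round(4),'z',R[:,2].round(4),'y',R[:,1].round(4),'gap',s['finger_gap'].round(3),'F',s['force'].round(2),'g',s['gripper_force'].round(1),'mm',(1000*R.T@(np.array([x,y,z])-s['tcp_pos'])).round(1))
              ^^^^^^^^^^^^
AttributeError: 'float' object has no attribute 'round'
```

Emit:
{"fn": "move_arm", "kwargs": {
  "rows": [
    [0,0,0,0,0,0,0],
    [0,0,0,0,0,0,0],
    [0,0,0,0,0,0,0]
  ]
}}

```text
t: 2.35
tcp_pos: [0.468, -0.2542, 0.1411]
tool_rot: [0.204, 0.979, 0.001, -0.001]
force: [-0.3, 0.2, -0.2]
finger_gap: 1.0
gripper_force: 0.0
```

```bash
sed -i "s/^    print('t',.*/    print(np.round(s['t'],2),'tcp',np.round(s['tcp_pos'],4),'z',R[:,2].round(4),'gap',np.round(s['finger_gap'],3),'F',np.round(s['force'],2),'g',np.round(s['gripper_force'],1),'mm',(1000*R.T@(np.array([x,y,z])-s['tcp_pos'])).round(1))/" h.py
python3 - <<'E'
from h import *
to(.469,-.256,.046)
for n in('top','side'):
    W=cloud(shot(n)); c=(.469,-.256)
    print('plate',circ(W,c,.07,.010,.024)); print('knob',circ(W,c,.02,.036,.056))
E
```

```text
2.35 tcp [ 0.468  -0.2542  0.1411] z [-0.0017  0.0018 -1.    ] gap 1.0 F [-0.31  0.24 -0.21] g 0.0 mm [-1.8 -1.3 95.1]
plate None
knob None
plate [ 1.269e+03  4.680e-01 -2.551e-01  5.080e-02  4.650e-01 -2.614e-01
  1.460e-02  1.220e-02  1.460e-02  1.690e-02]
knob [ 1.110e+02  4.676e-01 -2.560e-01  1.280e-02  4.674e-01 -2.569e-01
  4.250e-02  3.850e-02  4.300e-02  4.480e-02]
```

Emit:
{"fn": "move_arm", "kwargs": {
  "rows": [
    [0,0,0,0,0,10,0],
    [0,0,0,0,0,25,0],
    [0,0,0,-1,-1,42,0],
    [0,0,0,-1,-1,60,0],
    [0,0,0,-1,-1,75,0],
    [0,0,0,-1.5,-1,86,0],
    [0,0,0,-1.5,-1,92,0],
    [0,0,0,-1.5,-1,95,0],
    [0,0,0,-1.5,-1,95,0],
    [0,0,0,-1.5,-1,95,0]
  ]
}}

```text
t: 3.28
tcp_pos: [0.4702, -0.2571, 0.0467]
tool_rot: [0.204, 0.979, -0.0, 0.0]
force: [0.7, 0.6, -0.6]
finger_gap: 0.998
gripper_force: 0.0
```

Emit:
{"fn": "move_arm", "kwargs": {
  "rows": [
    [0,0,0,0,0,0,0.2],
    [0,0,0,0,0,0,0.4],
    [0,0,0,0,0,0,0.6],
    [0,0,0,0,0,0,0.8],
    [0,0,0,0,0,0,1],
    [0,0,0,0,0,0,1],
    [0,0,0,0,0,0,1],
    [0,0,0,0,0,0,1],
    [0,0,0,0,0,0,1],
    [0,0,0,0,0,0,1]
  ],
  "squeeze": 40
}}

```text
t: 4.12
tcp_pos: [0.47, -0.2572, 0.0468]
tool_rot: [0.204, 0.979, -0.0, 0.0]
force: [-1.4, 1.1, 5.6]
finger_gap: 0.274
gripper_force: 39.3
```

Run:
```python
from h import *
to(.469,-.256,.046)
s=shot('side')
W=cloud(s); c=(.469,-.256)
print('plate',circ(W,c,.07,.010,.024))
cv2.imwrite('pics/grasp.png',cv2.resize(s['img'][230:350,210:340,::-1],(650,600),interpolation=cv2.INTER_CUBIC))
```

```text
4.12 tcp [ 0.47   -0.2572  0.0468] z [ 4.e-04 -4.e-04 -1.e+00] gap 0.274 F [-1.38  1.06  5.65] g 39.3 mm [1.4 0.7 0.8]
plate [ 1.125e+03  4.675e-01 -2.570e-01  5.080e-02  4.620e-01 -2.641e-01
  1.460e-02  1.220e-02  1.460e-02  1.690e-02]
```

View pics/grasp.png

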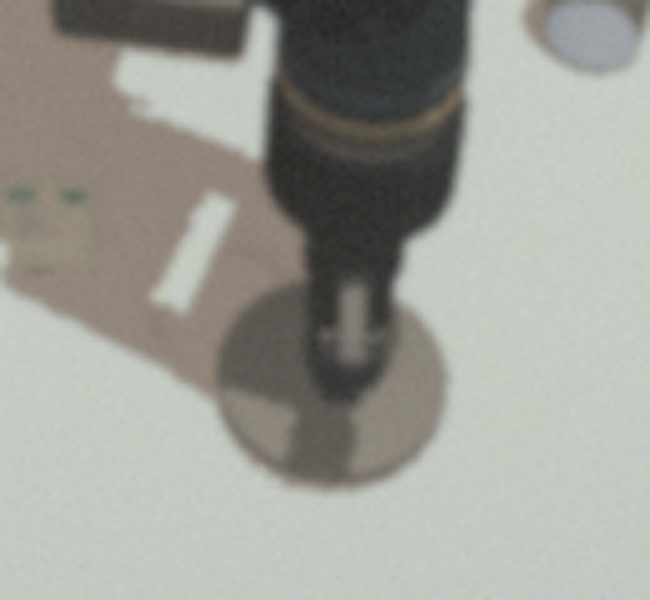

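The grasp is centred, with the fingers on the knob. I'll lift and check.

Emit:
{"fn": "move_arm", "kwargs": {
  "rows": [
    [0,0,0,0,0,-3,1],
    [0,0,0,0,0,-10,1],
    [0,0,0,0,0,-22,1],
    [0,0,0,0,0,-38,1],
    [0,0,0,0,0,-56,1],
    [0,0,0,0,0,-76,1],
    [0,0,0,0,0,-96,1],
    [0,0,0,0,0,-115,1],
    [0,0,0,0,0,-130,1],
    [0,0,0,0,0,-142,1],
    [0,0,0,0,0,-148,1],
    [0,0,0,0,0,-150,1]
  ],
  "squeeze": 50
}}

```text
t: 5.17
tcp_pos: [0.4702, -0.2573, 0.1975]
tool_rot: [0.204, 0.979, -0.0, 0.001]
force: [-0.3, -0.1, -1.3]
finger_gap: 0.27
gripper_force: 49.0
```

Run:
```python
from h import *
to(.454,.2405,.197)
W=cloud(shot('side')); t=readout.sense()['tcp_pos']
m=(np.hypot(W[...,0]-t[0],W[...,1]-t[1])<.06)&(W[...,2]>t[2]-.05)&(W[...,2]<t[2]-.02)
p=W[m]; print(len(p)); 
for i in range(3):
    A=np.c_[p[:,:2]-t[:2],np.ones(len(p))]; c=np.linalg.lstsq(A,p[:,2],rcond=None)[0]; r=p[:,2]-A@c; p=p[abs(r)<2.5*r.std()]
print(c,len(p)); print(np.array(cv2.minEnclosingCircle(p[:,:2].astype(np.float32))[0])-t[:2],cv2.minEnclosingCircle(p[:,:2].astype(np.float32))[1])
```

```text
5.17 tcp [ 0.4702 -0.2573  0.1975] z [ 0.0016 -0.0013 -1.    ] gap 0.27 F [-0.33 -0.05 -1.34] g 49.0 mm [ 2.136e+02  4.499e+02 -2.000e-01]
1364
[0.00206524 0.00190278 0.16527065] 1292
[-0.00187915  0.00035274] 0.05044914036989212
```

Emit:
{"fn": "move_arm", "kwargs": {
  "rows": [
    [0,0,0,2,4,0,1],
    [0,0,0,6,12,0,1],
    [0,0,0,12,25,0,1],
    [0,0,0,20,43,0,1],
    [0,0,0,30,64,0,1],
    [0,0,0,41,87,0,1],
    [0,0,0,52,110,0,1],
    [0,0,0,63,133,0,1],
    [0,0,0,74,156,0,1],
    [0,0,0,85,179,0,1],
    [0,0,0,96,202,0,1],
    [0,0,0,106,225,0,1]
  ]
}}

```text
t: 6.22
tcp_pos: [0.4608, -0.0058, 0.1957]
tool_rot: [0.204, 0.979, 0.0, -0.001]
force: [1.7, 0.9, -0.3]
finger_gap: 0.271
gripper_force: 49.0
```

Emit:
{"fn": "move_arm", "kwargs": {
  "rows": [
    [0,0,0,11,23,0,1],
    [0,0,0,22,46,0,1],
    [0,0,0,33,69,0,1],
    [0,0,0,44,92,0,1],
    [0,0,0,55,115,0,1],
    [0,0,0,66,138,0,1],
    [0,0,0,76,161,0,1],
    [0,0,0,86,182,0,1],
    [0,0,0,94,200,0,1],
    [0,0,0,100,214,0,1],
    [0,0,0,104,222,0,1],
    [0,0,0,106,225,0,1]
  ]
}}

```text
t: 7.22
tcp_pos: [0.4538, 0.2418, 0.1958]
tool_rot: [0.203, 0.979, -0.0, -0.001]
force: [-0.8, -0.1, -1.1]
finger_gap: 0.271
gripper_force: 49.1
```

Emit:
{"fn": "move_arm", "kwargs": {
  "rows": [
    [0,0,0,0,0,8,1],
    [0,0,0,0,0,20,1],
    [0,0,0,0,0,30,1],
    [0,0,0,0,0,36,1],
    [0,0,0,0,0,38,1],
    [0,0,0,0,0,38,1],
    [0,0,0,0,0,38,1]
  ]
}}

```text
t: 7.8
tcp_pos: [0.4554, 0.2398, 0.1582]
tool_rot: [0.204, 0.979, -0.0, -0.0]
force: [-0.1, 0.2, -0.6]
finger_gap: 0.266
gripper_force: 49.0
```

Run:
```python
from h import *
to(.4555,.2402,.127)
t=readout.sense()['tcp_pos']
for n in('side','top'):
    s=shot(n);W=cloud(s)
    m=(np.hypot(W[...,0]-t[0],W[...,1]-t[1])<.06)&(W[...,2]>t[2]-.042)&(W[...,2]<t[2]-.024)
    p=W[m]; print(n,len(p))
    if len(p)<100: continue
    for i in range(3):
        A=np.c_[p[:,:2]-t[:2],np.ones(len(p))]; c=np.linalg.lstsq(A,p[:,2],rcond=None)[0]; r=p[:,2]-A@c; p=p[abs(r)<2.5*r.std()]
    print(c,cv2.minEnclosingCircle(p[:,:2].astype(np.float32)))
    if n=='side': cv2.imwrite('pics/above.png',cv2.resize(s['img'][70:220,140:290,::-1],(600,600),interpolation=cv2.INTER_CUBIC))
```

```text
7.8 tcp [0.4554 0.2398 0.1582] z [-2.e-04 -1.e-04 -1.e+00] gap 0.266 F [-0.06  0.17 -0.64] g 49.0 mm [ 0.1  0.4 31.2]
side 496
[0.00411308 0.00629816 0.12604051] ((0.4530952274799347, 0.2404935210943222), 0.05173802003264427)
top 321
[0.00199789 0.0167178  0.12737766] ((0.45525115728378296, 0.23498249053955078), 0.049633171409368515)
```

View pics/above.png

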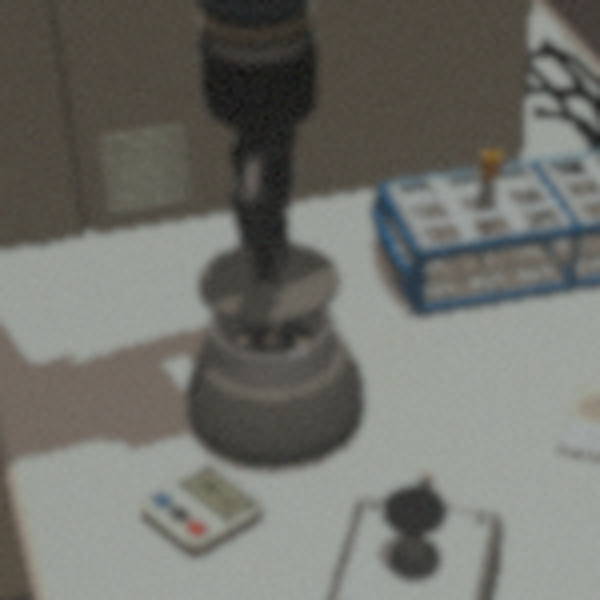

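The picture shows the cover level over the bowl at about (270,290), and it is centred to within 1 mm in the same camera. I'll lower it slowly.

Emit:
{"fn": "move_arm", "kwargs": {
  "rows": [
    [0,0,0,0,0,4,1],
    [0,0,0,0,0,10,1],
    [0,0,0,0,0,16,1],
    [0,0,0,0,0,20,1],
    [0,0,0,0,0,23,1],
    [0,0,0,0,0,25,1],
    [0,0,0,0,0,26,1],
    [0,0,0,0,0,27,1],
    [0,0,0,0,0,28,1],
    [0,0,0,0,0,28,1]
  ],
  "squeeze": 40
}}

```text
t: 8.73
tcp_pos: [0.4553, 0.2402, 0.1303]
tool_rot: [0.204, 0.979, 0.0, 0.0]
force: [-0.1, 0.1, -1.2]
finger_gap: 0.268
gripper_force: 49.0
```

Emit:
{"fn": "move_arm", "kwargs": {
  "rows": [
    [0,0,0,0,0,1,1],
    [0,0,0,0,0,1.5,1],
    [0,0,0,0,0,2,1],
    [0,0,0,0,0,2.5,1],
    [0,0,0,0,0,2.5,1]
  ]
}}

```text
t: 9.15
tcp_pos: [0.4552, 0.2402, 0.1278]
tool_rot: [0.204, 0.979, -0.0, -0.0]
force: [0.9, -0.2, -0.1]
finger_gap: 0.27
gripper_force: 49.0
```

Emit:
{"fn": "move_arm", "kwargs": {
  "rows": [
    [0,0,0,0,0,0.5,1],
    [0,0,0,0,0,1,1],
    [0,0,0,0,0,1,1],
    [0,0,0,0,0,1,1]
  ]
}}

```text
t: 9.48
tcp_pos: [0.4553, 0.2402, 0.1268]
tool_rot: [0.204, 0.979, 0.0, 0.0]
force: [-0.3, -0.3, -0.4]
finger_gap: 0.267
gripper_force: 49.1
```

Emit:
{"fn": "move_arm", "kwargs": {
  "rows": [
    [0,0,0,0,0,0.5,1],
    [0,0,0,0,0,1,1],
    [0,0,0,0,0,1,1],
    [0,0,0,0,0,1,1]
  ]
}}

```text
t: 9.82
tcp_pos: [0.4553, 0.2402, 0.1268]
tool_rot: [0.204, 0.979, 0.0, 0.0]
force: [-1.3, -0.8, 7.0]
finger_gap: 0.271
gripper_force: 49.8
```

The cover is in contact at the expected height, so I'll release it.

Emit:
{"fn": "move_arm", "kwargs": {
  "rows": [
    [0,0,0,0,0,0,0.7],
    [0,0,0,0,0,0,0.6],
    [0,0,0,0,0,0,0.5],
    [0,0,0,0,0,0,0.4],
    [0,0,0,0,0,0,0.3],
    [0,0,0,0,0,0,0.3],
    [0,0,0,0,0,0,0.3]
  ]
}}

```text
t: 10.4
tcp_pos: [0.4552, 0.2402, 0.1257]
tool_rot: [0.204, 0.979, -0.0, -0.0]
force: [0.1, 0.5, -0.1]
finger_gap: 0.701
gripper_force: 0.0
```

Emit:
{"fn": "move_arm", "kwargs": {
  "rows": [
    [0,0,0,0,0,-5,0.3],
    [0,0,0,0,0,-15,0.3],
    [0,0,0,0,0,-30,0.3],
    [0,0,0,0,0,-48,0.3],
    [0,0,0,0,0,-64,0.3],
    [0,0,0,0,0,-75,0.3],
    [0,0,0,0,0,-80,0.3]
  ]
}}

```text
t: 10.98
tcp_pos: [0.4563, 0.2405, 0.2084]
tool_rot: [0.204, 0.979, 0.001, 0.002]
force: [-0.6, 0.1, 0.8]
finger_gap: 0.7
gripper_force: 0.0
```

Run:
```python
from h import *
to(.4835,.0075,.207)
s=shot('side');W=cloud(s);c=(.454,.2405)
m=(np.hypot(W[...,0]-c[0],W[...,1]-c[1])<.06)&(W[...,2]>.085)&(W[...,2]<.105)
p=W[m]
for i in range(3):
    A=np.c_[p[:,:2]-c,np.ones(len(p))]; q=np.linalg.lstsq(A,p[:,2],rcond=None)[0]; r=p[:,2]-A@q; p=p[abs(r)<2.5*r.std()]
print(q,len(p),cv2.minEnclosingCircle(p[:,:2].astype(np.float32)))
cv2.imwrite('pics/seated.png',cv2.resize(s['img'][70:220,140:290,::-1],(600,600),interpolation=cv2.INTER_CUBIC))
```

```text
10.98 tcp [0.4563 0.2405 0.2084] z [ 0.0042  0.0012 -1.    ] gap 0.7 F [-0.6   0.11  0.84] g 0.0 mm [-118.  -202.7    1.2]
[0.00031528 0.00622765 0.09464943] 495 ((0.4530632197856903, 0.23923300206661224), 0.0509776771068573)
```

View pics/seated.png

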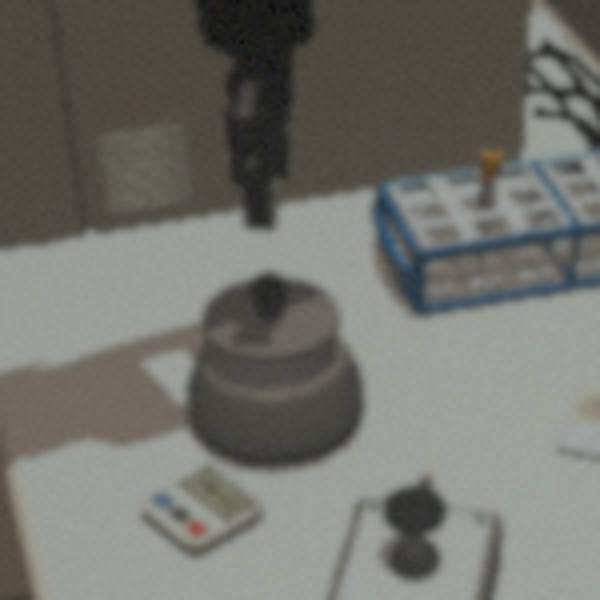

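The cover is seated, with the plate flat on the rim at (270,315). I'll shut the fingers and move over the plunger.

Emit:
{"fn": "move_arm", "kwargs": {
  "rows": [
    [0,0,0,-4,-7,0,0.5],
    [0,0,0,-12,-20,0,0.7],
    [0,0,0,-24,-42,0,0.9],
    [0,0,0,-39,-68,0,1],
    [0,0,0,-55,-95,0,1],
    [0,0,0,-71,-122,0,1],
    [0,0,0,-86,-148,0,1],
    [0,0,0,-99,-171,0,1],
    [0,0,0,-109,-188,5,1],
    [0,0,0,-115,-198,15,1],
    [0,0,0,-118,-203,28,1],
    [0,0,0,-118,-203,40,1]
  ],
  "squeeze": 40
}}

```text
t: 12.03
tcp_pos: [0.4822, 0.0049, 0.1647]
tool_rot: [0.205, 0.979, -0.0, -0.0]
force: [-0.2, -0.7, -0.1]
finger_gap: -0.0
gripper_force: 0.0
```

Emit:
{"fn": "move_arm", "kwargs": {
  "rows": [
    [0,0,0,0,0,10,1],
    [0,0,0,0,0,17,1],
    [0,0,0,0,0,20,1],
    [0,0,0,0,0,20,1],
    [0,0,0,0,0,20,1],
    [0,0,0,0,0,20,1]
  ]
}}

```text
t: 12.53
tcp_pos: [0.4827, 0.0069, 0.1462]
tool_rot: [0.204, 0.979, -0.0, 0.0]
force: [-0.3, 0.1, 0.4]
finger_gap: -0.002
gripper_force: 0.0
```

Run:
```python
from h import *
to(.4835,.0075,.113)
s=shot('side');W=cloud(s);c=readout.sense()['tcp_pos']
print('cap',circ(W,(.4835,.0075),.03,.094,.104))
m=(np.hypot(W[...,0]-c[0],W[...,1]-c[1])<.03)&(W[...,2]>.106)&(W[...,2]<.16)
print(np.percentile(W[m][:,2],[0,1,3,10]),W[m].mean(0))
cv2.imwrite('pics/pl.png',cv2.resize(s['img'][140:240,200:300,::-1],(600,600),interpolation=cv2.INTER_CUBIC))
```

```text
12.53 tcp [0.4827 0.0069 0.1462] z [ 9.e-04 -2.e-04 -1.e+00] gap -0.002 F [-0.27  0.07  0.4 ] g 0.0 mm [-0.5  0.8 33.2]
cap [1.380e+02 4.827e-01 6.900e-03 1.990e-02 4.823e-01 6.200e-03 9.840e-02
 9.580e-02 9.850e-02 1.009e-01]
[0.12095017 0.12127315 0.1242004  0.12757142] [ 0.4795199  -0.00345162  0.13801408]
```

View pics/pl.png

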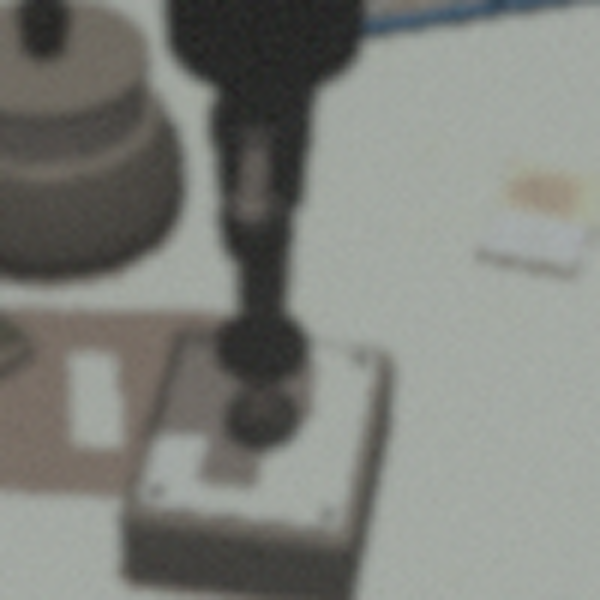

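The shut fingers are centred above the cap at (262,345), with the tips at z of about 0.121. I'll press in two stages.

Emit:
{"fn": "move_arm", "kwargs": {
  "rows": [
    [0,0,0,0,0,6,1],
    [0,0,0,0,0,13,1],
    [0,0,0,0,0,18,1],
    [0,0,0,0,0,21,1],
    [0,0,0,0,0,23,1],
    [0,0,0,0,0,25,1],
    [0,0,0,0,0,26,1],
    [0,0,0,0,0,27,1],
    [0,0,0,0,0,27,1],
    [0,0,0,0,0,27,1]
  ]
}}

```text
t: 13.42
tcp_pos: [0.4819, 0.007, 0.1189]
tool_rot: [0.204, 0.979, 0.0, -0.0]
force: [-2.0, 0.3, 3.6]
finger_gap: -0.001
gripper_force: 1.9
```

```bash
python3 -c "
from h import *
to(.4835,.0075,.113)"
```

```text
13.42 tcp [0.4819 0.007  0.1189] z [-9.e-04  2.e-04 -1.e+00] gap -0.001 F [-1.98  0.33  3.6 ] g 1.9 mm [-1.3  1.   5.9]
```

Emit:
{"fn": "move_arm", "kwargs": {
  "rows": [
    [0,0,0,0,0,2,1],
    [0,0,0,0,0,4,1],
    [0,0,0,0,0,5,1],
    [0,0,0,0,0,6,1],
    [0,0,0,0,0,6,1],
    [0,0,0,0,0,6,1]
  ]
}}

```text
t: 13.92
tcp_pos: [0.482, 0.0071, 0.1129]
tool_rot: [0.204, 0.979, 0.0, -0.0]
force: [-2.6, 0.7, 6.7]
finger_gap: -0.0
gripper_force: 3.1
```

Run:
```python
from h import *
to(.4835,.0075,.113)
s=shot('side');W=cloud(s)
print('cap',circ(W,(.4835,.0075),.03,.08,.096)); print('cover',circ(W,(.454,.2405),.06,.088,.104))
cv2.imwrite('pics/pressed.png',cv2.resize(s['img'][140:240,200:300,::-1],(600,600),interpolation=cv2.INTER_CUBIC))
```

```text
13.92 tcp [0.482  0.0071 0.1129] z [-7.e-04  2.e-04 -1.e+00] gap -0.0 F [-2.56  0.68  6.66] g 3.1 mm [-1.2  1.  -0.1]
cap [ 1.030e+02  4.822e-01  7.500e-03  2.040e-02  4.810e-01 -7.000e-04
  8.660e-02  8.190e-02  8.620e-02  9.450e-02]
cover [5.170e+02 4.526e-01 2.388e-01 5.190e-02 4.511e-01 2.322e-01 9.450e-02
 9.170e-02 9.450e-02 9.690e-02]
```

View pics/pressed.png

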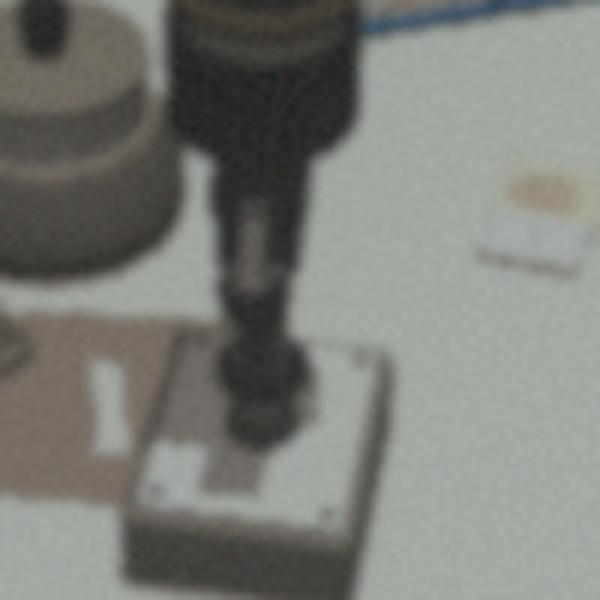

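The cap at (262,375) is pressed to about half travel: the force is 6.7 N and the cap top is near 0.087 m. I'll hold there for more than 3 s.

Emit:
{"fn": "move_arm", "kwargs": {
  "rows": [
    [0,0,0,0,0,0,1],
    [0,0,0,0,0,0,1],
    [0,0,0,0,0,0,1],
    [0,0,0,0,0,0,1],
    [0,0,0,0,0,0,1],
    [0,0,0,0,0,0,1],
    [0,0,0,0,0,0,1],
    [0,0,0,0,0,0,1],
    [0,0,0,0,0,0,1],
    [0,0,0,0,0,0,1],
    [0,0,0,0,0,0,1],
    [0,0,0,0,0,0,1]
  ]
}}

```text
t: 14.97
tcp_pos: [0.482, 0.0071, 0.1129]
tool_rot: [0.204, 0.979, -0.0, -0.0]
force: [-2.1, 0.5, 6.3]
finger_gap: 0.005
gripper_force: 3.1
```

Emit:
{"fn": "move_arm", "kwargs": {
  "rows": [
    [0,0,0,0,0,0,1],
    [0,0,0,0,0,0,1],
    [0,0,0,0,0,0,1],
    [0,0,0,0,0,0,1],
    [0,0,0,0,0,0,1],
    [0,0,0,0,0,0,1],
    [0,0,0,0,0,0,1],
    [0,0,0,0,0,0,1],
    [0,0,0,0,0,0,1],
    [0,0,0,0,0,0,1],
    [0,0,0,0,0,0,1],
    [0,0,0,0,0,0,1]
  ]
}}

```text
t: 15.97
tcp_pos: [0.482, 0.007, 0.1129]
tool_rot: [0.204, 0.979, 0.0, -0.0]
force: [-3.0, 0.4, 5.7]
finger_gap: -0.003
gripper_force: 3.1
```

Emit:
{"fn": "move_arm", "kwargs": {
  "rows": [
    [0,0,0,0,0,0,1],
    [0,0,0,0,0,0,1],
    [0,0,0,0,0,0,1],
    [0,0,0,0,0,0,1],
    [0,0,0,0,0,0,1],
    [0,0,0,0,0,0,1],
    [0,0,0,0,0,0,1],
    [0,0,0,0,0,0,1],
    [0,0,0,0,0,0,1],
    [0,0,0,0,0,0,1],
    [0,0,0,0,0,0,1],
    [0,0,0,0,0,0,1]
  ]
}}

```text
t: 16.97
tcp_pos: [0.482, 0.0071, 0.1129]
tool_rot: [0.204, 0.979, 0.0, -0.0]
force: [-2.4, -0.4, 5.3]
finger_gap: -0.001
gripper_force: 3.1
```

Emit:
{"fn": "move_arm", "kwargs": {
  "rows": [
    [0,0,0,0,0,0,1],
    [0,0,0,0,0,0,1],
    [0,0,0,0,0,0,1],
    [0,0,0,0,0,0,1],
    [0,0,0,0,0,0,1],
    [0,0,0,0,0,0,1]
  ]
}}

```text
t: 17.47
tcp_pos: [0.482, 0.007, 0.113]
tool_rot: [0.204, 0.979, 0.0, -0.0]
force: [-3.0, 0.2, 6.4]
finger_gap: -0.0
gripper_force: 3.1
```

```bash
python3 -c "
from h import *
to(.4835,.0075,.113)
print(order.sign_off())"
```

```text
17.47 tcp [0.482 0.007 0.113] z [-6.e-04  2.e-04 -1.e+00] gap -0.0 F [-3.    0.22  6.42] g 3.1 mm [-1.2  1.  -0. ]
the job is handed in; nothing more can be done
None
```

The cover is seated level on the bowl and released, the plunger was held at about half travel for about 3.5 s and is still pressed, and the job is handed in; no verdict came back, and I did not re-measure the bystanders.

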